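Load the blue crimping die

ROBOT

A 6-joint arm with a two-finger parallel gripper is mounted at the origin on the work surface. World frame = base frame: x ahead of the robot, y to its left, z up, the work surface at z = 0. Lengths are in mm, angles in rad, forces in N, time in s.
With the tool pointing down it reaches from about 350 to 975 mm from the base axis. Payload 7.1 kg.
Tool frame: the origin (TCP) lies at the very end of the fingers, on their centre line; the grasp point (between the pads) lies ctrl.hold_point_z behind it (ctrl.hold_point_z is the distance from the TCP to the grasp point, in mm); z points along the fingers, y is the line along which they close (so a half turn about z gives the same grasp; the last joint's range is limited). The gripper opens to 88 mm and grips with 3 to 60 N. Pads are 20 mm wide; open, the fingers measure 115 mm over their backs; the gripper's body (75 mm by 178 mm) begins 61 mm behind the grasp point.
Start: joints at [-1.343, 0.423, 1.63, -0, 1.089, -0.019], TCP at [152.708, -606.04, 222.675] pointing down, gripper open.
Joint ranges: [-3, 3], [-0.9, 2.11], [0.09, 2.58], [-1.31, 4.45], [0.11, 2.69], [-2.54, 2.54]. Speed limits (rad/s): [2.39, 2.39, 3.01, 3.14, 3.14, 3.14].

INTERFACE

Orientations are given as a rotation vector (axis times angle).
In Python, from workcell import ctrl gives the robot as it stands. The module is installed in compiled form; this text tells all that it offers.
- The arm moves only by the shell command python3 -m creep 'ROWS'. ROWS is JSON, a list of rows, each an object with "translation": the shift along the tool's x, y, z in mm, a list of three; "angular": the turn, a rotation vector about the tool's x, y, z in rad, a list of three; "jaw": the opening, from 0 (shut) to 1 (fully open). A call has exactly 8 rows; each row is the pose to reach, as a shift and turn from the pose commanded when the call began, along the tool's axes at that moment; what a row does not reach only later rows make up. A row lasts 1/8 s, in which the tool goes at most 62.5 mm and 10.7 degrees, less where a joint would pass 70% of its speed; a pose out of reach is approached as far as the arm can. A call with a gripper value outside its range is refused whole. The fingers move at their own pace and stop on an object; the grip force is fixed at half the most. Time passes only in rows, so rows that repeat a pose let the fingers close, or fill a call up. It gives the time, the measured TCP pose, the force, the opening and the grip force at its end, in the units of the state.
- ctrl.get_obs(): the state, without advancing time (a new reading comes with each control period).
- ctrl.get_image(name): name is "scene" or "top" or "wrist"; returns the picture (400x640x3 uint8, red, green, blue); there is no depth.
- ctrl.camera_info(name): a dict with "camera_matrix" (3x3 intrinsics, pixels), "distortion" ([k1, k2, p1, p2, k3] as OpenCV has them; the pictures are not rectified), "world_from_camera" (4x4, takes a point from camera to world coordinates). Camera axes: x right, y up, looking along -z (the intrinsics and any distortion apply to the point x, -y, -z); pixel columns grow to the right and rows downward; lengths in mm; the calibration is good to about 2 mm. A picture is of the moment at which its call begins: read the wrist's pose just before it. camera_info takes no time and is no camera call; for the wrist camera it gives the pose at the moment of the call.
- ctrl.close_job(): hands the job in; it is judged then, once.
Trained networks look in the newest picture that a camera, given by its name, has taken for a name from the list of things; names that differ only in an ending like _2 or _b are one class to them, and where a whole thing is asked for, a point or a joint stands for the part that bears it (a point fixed in the world has none). Each returns a list of dicts, best first, with "score" (0 to 1); they miss things now and then, are a little off and sometimes report something else, mostly with a low value. They report only what shows in the picture. A call takes as long as a camera call. They do not tell look-alikes from the thing itself.
- ctrl.look_for(camera, label): "rect" ([left, top, right, bottom] in pixels, round what is visible of it).
The state is a dict: "t": time; "qpos": joint angles; "qvel": joint speeds; "joint_torque": joint torques, N m; "ee_pos": TCP position; "orientation": TCP orientation; "ft_force": force on the tool from outside, world axes, zero at the start; "moment": the same for the moment, N m; "width": finger opening in mm; "grasp_force": force on a finger pad.
Only numpy, scipy, OpenCV 4.12 (cv2) and the standard library are available. Lean on these libraries where they do the work, as an engineer would, in place of code of your own. Each camera call takes 0.05 s, during which the arm holds its last target. There are 200 camera calls.

TASK

Push back the lid of the blue-marked bin and no other, take out the blue-barred die and set it in the blue seat of the crimping machine, turning it until it drops fully home over the key beneath it. Then slide that lid fully shut again, and leave the other bins and the things lying about as they are.

Things in the scene. Friction and masses are not known exactly. Their poses are not given: they have to be found in the camera images.
- rack: Dark steel base plate 235 x 392 x 4 mm (x, y, z) carrying the row of four yellow slide-lid bins. Fixed. Its x axis (level) points from the fronts of the bins to their backs, its y axis runs along the row; every bin and lid is parallel to it. Origin on the table, under the middle of the row of front wells. The order of the bins in the row changes from run to run.
- rib_blue (a point): Centre of the blue push rib standing on the clear lid of the blue-marked bin: a bar 6 mm thick (x), 50 mm long (y), 18 mm high (z), rising from the lid's top, which is at 62 mm above the table. The rib is fixed to the lid and slides with it; axes parallel to the rack. With the lid shut the rib is 35 mm in front (-x) of the centre of the bin's well.
- lid_blue (a joint): How far (m) the blue bin's lid has slid back (towards the rack's +x): 0 shut, 0.1 fully open. Slides on light friction of about 1 N (plus some drag when pushed fast) and stays where it is left; end stops at both ends.
- rib_red (a point): Centre of the red push rib standing on the clear lid of the red-marked bin: a bar 6 mm thick (x), 50 mm long (y), 18 mm high (z), rising from the lid's top, which is at 62 mm above the table. The rib is fixed to the lid and slides with it; axes parallel to the rack. With the lid shut the rib is 35 mm in front (-x) of the centre of the bin's well.
- lid_red (a joint): How far (m) the red bin's lid has slid back (towards the rack's +x): 0 shut, 0.1 fully open. Slides on light friction of about 1 N (plus some drag when pushed fast) and stays where it is left; end stops at both ends.
- rib_green (a point): Centre of the green push rib standing on the clear lid of the green-marked bin: a bar 6 mm thick (x), 50 mm long (y), 18 mm high (z), rising from the lid's top, which is at 62 mm above the table. The rib is fixed to the lid and slides with it; axes parallel to the rack. With the lid shut the rib is 35 mm in front (-x) of the centre of the bin's well.
- lid_green (a joint): How far (m) the green bin's lid has slid back (towards the rack's +x): 0 shut, 0.1 fully open. Slides on light friction of about 1 N (plus some drag when pushed fast) and stays where it is left; end stops at both ends.
- rib_black (a point): Centre of the black push rib standing on the clear lid of the black-marked bin: a bar 6 mm thick (x), 50 mm long (y), 18 mm high (z), rising from the lid's top, which is at 62 mm above the table. The rib is fixed to the lid and slides with it; axes parallel to the rack. With the lid shut the rib is 35 mm in front (-x) of the centre of the bin's well.
- lid_black (a joint): How far (m) the black bin's lid has slid back (towards the rack's +x): 0 shut, 0.1 fully open. Slides on light friction of about 1 N (plus some drag when pushed fast) and stays where it is left; end stops at both ends.
- die_blue_center (a point): Centre (half-way up, 23 mm above its underside) of the round crimping die with the blue grip bar, lying in the blue-marked bin. Loose, about 150 g, 46 mm high, upright, turned up to 0.35 rad from the rack's axes. Four square feet 9 mm high below, with plus-shaped slots 13 mm wide between them (along its x and y); then a steel disc 54 mm across, 9 to 20 mm up; on top a grip bar 44 mm long (x), 12 mm wide (y), 20 to 46 mm up.
- die_red_center (a point): Centre (half-way up, 23 mm above its underside) of the round crimping die with the red grip bar, lying in the red-marked bin. Same shape and size as the blue die. Leave it there.
- die_green_center (a point): Centre (half-way up, 23 mm above its underside) of the round crimping die with the green grip bar, lying in the green-marked bin. Same shape and size as the blue die. Leave it there.
- die_black_center (a point): Centre (half-way up, 23 mm above its underside) of the round crimping die with the black grip bar, lying in the black-marked bin. Same shape and size as the blue die. Leave it there.
- bin_blue: Yellow bin with the blue label, 90 mm wide, fixed on the rack, axes parallel to it. Origin: centre of the underside of its front well, 4 mm above the table. Well 104 mm (x) by 84 mm (y) inside, floor 7 mm and wall tops 58 mm above the table. The opening lid slides back over the bin's closed rear half and uncovers the well from the front. The other bins are alike.
- machine_seat (a point): Centre of the floor of the die seat, 30 mm above the table on the machine's low black deck. Axes: the machine's (z up), not the key's. Seat: a blue collar 58 mm wide inside, 68 outside, 14 high; on its floor a plus-shaped steel key, arms 8 mm wide, 8 high, 52 long, turned by an unknown angle, up to 0.55 rad either way, from these axes. Seated die: centre 23 mm above this point.
- machine_collar (a point): Centre of the seat collar's mouth, 14 mm above the seat floor. A die set in the collar first rides on the key 8 mm too high; turned until its slots meet the key (slot arms and key arms coincide; any of the four quarter turns will do) it drops 8 mm by its own weight, provided the fingers hold its bar loosely.
- machine: Orange crimping machine with black front, fixed; origin on the table under the seat's centre. x level, from the deck to the housing. Deck 112 mm wide, from 60 mm before to 115 mm behind the origin, 30 mm high; behind it the housing, 145 mm wide, 240 mm long, 155 mm tall, with knobs to 178 mm and a carrying handle to 201 mm.
- micrometer: Grey-black micrometer lying flat, about 110 x 60 x 20 mm, left in front of the bins. Bystander; origin at its underside.
- connector_black: Black connector housing 40 x 24 x 22 mm in front of the bins. Bystander; origin at its underside.
- connector_white: White connector housing 40 x 24 x 22 mm in front of the bins. Bystander; origin at its underside.
- screwdriver: Screwdriver 180 mm long lying beside the machine. Bystander; origin at its underside.
- ferrule_jar: Small jar with an orange cap, 40 mm across, 55 mm high, in front of the machine's deck. Bystander; origin at its underside.
- spool: Grey empty spool 70 mm across, 40 mm high, at the left end of the bin row. Bystander; origin at its underside.
Not all that is in view belongs to the job. What is shaped like the bin_blue but purple is not meant.

How it is judged:
By the outcome, as a careful person would: the job done as asked, in the order asked, and still so for the second after the job is handed in, with the robot touching nothing.
It also fails if it takes over 72 s, if anything falls off the work surface, if the arm or the gripper's body presses on something with over 40 N, if the wrist force passes 120 N, or if a joint passes its speed limit or range.

## Working session

There is one attempt and no reset: what is moved stays moved. The work goes in short steps, Python scripts to look and compute and a shell command to move; the robot and the scene stay as the last step left them, time stands still between calls to the robot, and variables do not carry over. Pictures are saved under pics/ and viewed, at most 10 in all, crops included, and the job is handed in when it is done.

```bash
mkdir -p pics; cat > h.py <<'E'
import numpy as np, cv2
from scipy.spatial.transform import Rotation as R
from workcell import ctrl
def ray(cam,uv,info=None):
    i=info or ctrl.camera_info(cam);K=np.array(i["camera_matrix"],float);D=np.array(i["distortion"],float);T=np.array(i["world_from_camera"],float)
    p=cv2.undistortPoints(np.array(uv,float).reshape(-1,1,2),K,D).reshape(-1,2)
    d=np.c_[p[:,0],-p[:,1],-np.ones(len(p))]@T[:3,:3].T
    return T[:3,3],d
def atz(cam,uv,z,info=None):
    o,d=ray(cam,uv,info); z=np.asarray(z,float)
    return o+d*((z-o[2])/d[:,2])[:,None]
def proj(cam,P,info=None):
    i=info or ctrl.camera_info(cam);K=np.array(i["camera_matrix"],float);D=np.array(i["distortion"],float);T=np.array(i["world_from_camera"],float)
    c=(np.array(P,float).reshape(-1,3)-T[:3,3])@T[:3,:3]
    c=c*[1,-1,-1]
    return cv2.projectPoints(c.reshape(-1,1,3),np.zeros(3),np.zeros(3),K,D)[0].reshape(-1,2)
def save(cam,name,crop=None,s=1):
    im=ctrl.get_image(cam)
    cv2.imwrite(f"pics/full_{name}.png",im[:,:,::-1])
    a=im[:,:,::-1]
    if crop: a=a[crop[1]:crop[3],crop[0]:crop[2]]
    if s!=1: a=cv2.resize(a,None,fx=s,fy=s,interpolation=cv2.INTER_CUBIC)
    cv2.imwrite(f"pics/{name}.png",a)
    return im
E
python3 - <<'E'
from h import *
np.set_printoptions(precision=1,suppress=True)
a=save("top","top1");b=save("scene","scene1")
cv2.imwrite("pics/both.png",np.vstack([a,b])[:,:,::-1][:, :] if 0 else cv2.resize(np.vstack([a,b])[:,:,::-1],(480,600)))
for c in("top","scene"):
    print(c,np.array(ctrl.camera_info(c)["world_from_camera"])[:3,3])
    for n in("rib_blue","bin_blue","die_blue_center","machine_collar","machine","rack"):
        print(n,[(np.round(d["rect"]).tolist(),round(d["score"],2)) for d in ctrl.look_for(c,n)[:5]])
o=ctrl.get_obs();print(o,ctrl.hold_point_z)
E
```

```text
top [ 115.4   -0.2 1444.5]
rib_blue [([317.0, 121.0, 344.0, 156.0], 0.82), ([211.0, 234.0, 243.0, 273.0], 0.74), ([388.0, 263.0, 417.0, 277.0], 0.61)]
bin_blue [([384.0, 203.0, 420.0, 276.0], 0.97), ([211.0, 201.0, 244.0, 272.0], 0.86), ([313.0, 90.0, 344.0, 154.0], 0.75)]
die_blue_center [([286.0, 118.0, 315.0, 155.0], 0.2)]
machine_collar [([226.0, 123.0, 255.0, 158.0], 0.65), ([373.0, 63.0, 504.0, 181.0], 0.64)]
machine [([371.0, 62.0, 503.0, 178.0], 0.84)]
rack [([228.0, 131.0, 348.0, 161.0], 0.61)]
scene [ 725.9 -506.2 1082.7]
rib_blue [([308.0, 92.0, 350.0, 124.0], 0.84), ([173.0, 215.0, 227.0, 263.0], 0.77), ([347.0, 226.0, 401.0, 272.0], 0.65)]
bin_blue [([349.0, 226.0, 443.0, 301.0], 0.69), ([303.0, 93.0, 378.0, 152.0], 0.67), ([175.0, 218.0, 258.0, 302.0], 0.61), ([429.0, 147.0, 453.0, 167.0], 0.41)]
die_blue_center [([296.0, 259.0, 309.0, 277.0], 0.17)]
machine_collar [([268.0, 289.0, 341.0, 400.0], 0.67), ([362.0, 184.0, 378.0, 192.0], 0.19)]
machine [([268.0, 289.0, 341.0, 400.0], 0.76), ([405.0, 155.0, 452.0, 190.0], 0.54)]
rack [([341.0, 196.0, 486.0, 309.0], 0.82), ([360.0, 184.0, 378.0, 192.0], 0.32)]
{'t': 0.7, 'qpos': array([-1.3,  0.4,  1.6, -0. ,  1.1, -0. ]), 'qvel': array([ 0.,  0.,  0., -0.,  0., -0.]), 'joint_torque': array([  0. , -54.4, -27.4,   0.1,   0. ,  -0. ]), 'ee_pos': array([ 152.7, -606. ,  222.7]), 'orientation': array([-3.1, -0.4,  0. ]), 'ft_force': array([ 0.4, -0.2, -0.3]), 'moment': array([ 0., -0.,  0.]), 'grasp_force': 0.0, 'width': 87.8927796391132} 18.700000000000003
```

View pics/top1.png

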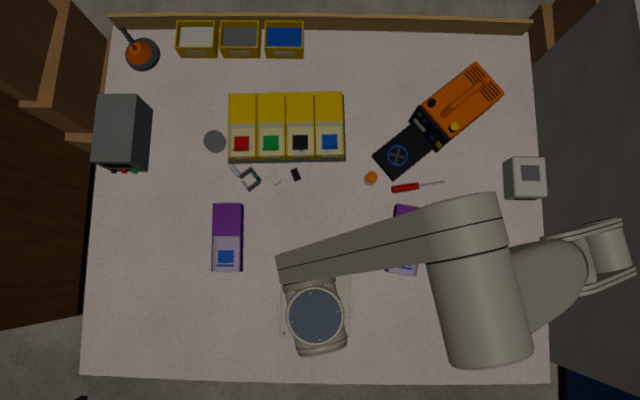

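View pics/scene1.png

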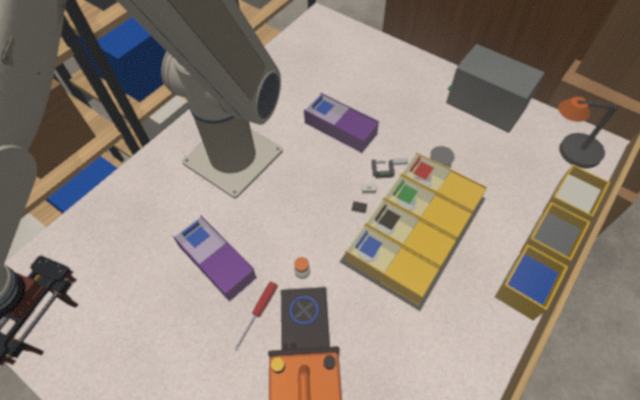

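```bash
python3 - <<'E'
from h import *
np.set_printoptions(precision=1,suppress=True)
a=cv2.imread("pics/full_top1.png");b=cv2.imread("pics/full_scene1.png")
x=cv2.resize(a[80:180,220:420],(800,400),interpolation=cv2.INTER_CUBIC)
y=cv2.resize(b[190:350,260:460],None,fx=1.25,fy=1.25)
cv2.imwrite("pics/c1.png",x)
print(np.array(ctrl.camera_info("wrist")["world_from_camera"]),ctrl.camera_info("wrist")["camera_matrix"])
o=ctrl.get_obs();print(R.from_rotvec(o["orientation"]).as_matrix(),o["orientation"])
E
```

```text
[[   0.2    0.9    0.3  220.4]
 [  -1.     0.2    0.1 -589.3]
 [   0.    -0.3    1.   385.6]
 [   0.     0.     0.     1. ]] [[335.8   0.  318.4]
 [  0.  335.8 202.2]
 [  0.    0.    1. ]]
[[ 1.   0.2 -0. ]
 [ 0.2 -1.   0. ]
 [-0.  -0.  -1. ]] [-3.1 -0.4  0. ]
```

View pics/c1.png

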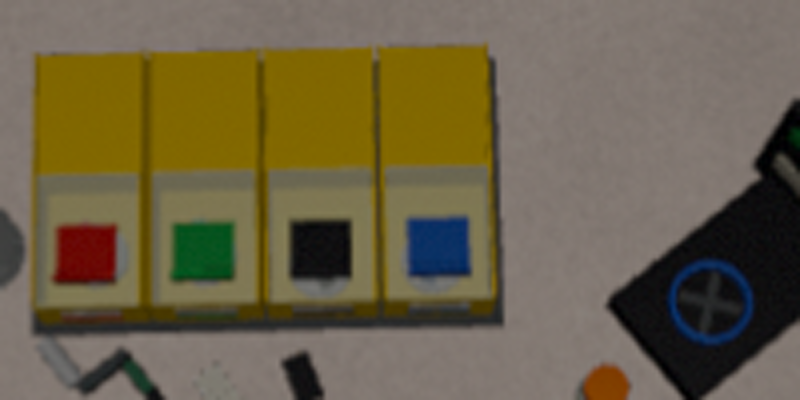

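```bash
python3 - <<'E'
from h import *
np.set_printoptions(precision=1,suppress=True)
f=lambda x,y:(220+x/4-.375,80+y/4-.375)
P=atz("top",[f(33,333),f(503,323),f(495,55),f(438,247),f(711,302)],[4,4,4,62,44]);print(P)
d=P[0]-P[1];print(np.arctan2(-d[0],d[1]))
# wrist image corners footprint if at a TCP
i=ctrl.camera_info("wrist");T=np.array(i["world_from_camera"]);o=ctrl.get_obs()
W=np.eye(4);W[:3,:3]=R.from_rotvec(o["orientation"]).as_matrix();W[:3,3]=o["ee_pos"]
C=np.linalg.inv(W)@T;np.save("C.npy",C);print(C,i["distortion"])
E
```

```text
[[ 442.1  293.8    4. ]
 [ 457.   -95.1    4. ]
 [ 691.1  -87.3    4. ]
 [ 504.7  -39.    62. ]
 [ 468.  -260.4   44. ]]
0.03829948259105886
[[   0.     1.     0.3   69.8]
 [   1.     0.    -0.     0.3]
 [  -0.     0.3   -1.  -162.9]
 [   0.     0.     0.     1. ]] [-0.1  0.   0.   0.   0. ]
```

```bash
cat > go.py <<'E'
import sys
from h import *
# go.py x y z yaw -> tool-frame translation and angular (tool down, tool x axis at yaw)
def rel(x,y,z,yaw):
    o=ctrl.get_obs();A=R.from_rotvec(o["orientation"]);B=R.from_euler("z",yaw)*R.from_euler("x",np.pi)
    return A.inv().apply(np.array([x,y,z])-o["ee_pos"]),(A.inv()*B).as_rotvec()
if __name__=="__main__":
    t,r=rel(*map(float,sys.argv[1:5]));print(np.round(t,1).tolist(),np.round(r,4).tolist())
E
python3 go.py 460 -150 230 0.038
```

```text
[409.4, -367.2, -7.3] [-0.0, 0.0, 0.2088]
```

```bash
J='{"translation":[409,-367,-7],"angular":[0,0,0.209],"jaw":0}'; python3 -m creep '[{"translation":[40,-36,-3],"angular":[0,0,0.1],"jaw":0},{"translation":[409,-367,-7],"angular":[0,0,0.209],"jaw":0},{"translation":[409,-367,-7],"angular":[0,0,0.209],"jaw":0},{"translation":[409,-367,-7],"angular":[0,0,0.209],"jaw":0},{"translation":[409,-367,-7],"angular":[0,0,0.209],"jaw":0},{"translation":[409,-367,-7],"angular":[0,0,0.209],"jaw":0},{"translation":[409,-367,-7],"angular":[0,0,0.209],"jaw":0},{"translation":[409,-367,-7],"angular":[0,0,0.209],"jaw":0}]'; python3 go.py 460 -150 230 0.038
```

```text
t: 1.7
ee_pos: [428.2, -196.9, 229.7]
orientation: [3.14, 0.059, 0.002]
ft_force: [0.8, -0.8, 0.0]
width: 11.5
grasp_force: 0.0
[33.5, -45.6, -0.3] [0.0006, -0.001, -0.0003]
```

```bash
python3 -m creep '[{"translation":[33,-46,0],"angular":[0,0,0],"jaw":0},{"translation":[33,-46,0],"angular":[0,0,0],"jaw":0},{"translation":[33,-46,0],"angular":[0,0,0],"jaw":0},{"translation":[33,-46,0],"angular":[0,0,0],"jaw":0},{"translation":[33,-46,0],"angular":[0,0,0],"jaw":0},{"translation":[33,-46,0],"angular":[0,0,0],"jaw":0},{"translation":[33,-46,0],"angular":[0,0,0],"jaw":0},{"translation":[33,-46,0],"angular":[0,0,0],"jaw":0}]'
python3 - <<'E'
from h import *
np.set_printoptions(precision=1,suppress=True)
i=ctrl.camera_info("wrist");im=save("wrist","w1")
import json;json.dump({k:np.array(v).tolist() for k,v in i.items()},open("w1.json","w"))
for n in("rib_blue","bin_blue","die_blue_center","machine_collar","machine"):
    print(n,[(np.round(d["rect"]).tolist(),round(d["score"],2)) for d in ctrl.look_for("wrist",n)[:5]])
E
```

```text
t: 2.7
ee_pos: [458.3, -151.5, 229.2]
orientation: [3.141, 0.059, 0.0]
ft_force: [-0.3, -0.4, -0.5]
width: 0.2
grasp_force: 0.0
rib_blue [([154.0, 60.0, 251.0, 175.0], 0.97)]
bin_blue [([444.0, 299.0, 471.0, 387.0], 0.97), ([147.0, 0.0, 261.0, 176.0], 0.81)]
die_blue_center [([340.0, 0.0, 640.0, 239.0], 0.6), ([0.0, 190.0, 56.0, 254.0], 0.2)]
machine_collar [([342.0, 4.0, 638.0, 242.0], 0.76)]
machine [([342.0, 0.0, 640.0, 239.0], 0.57)]
```

View pics/w1.png

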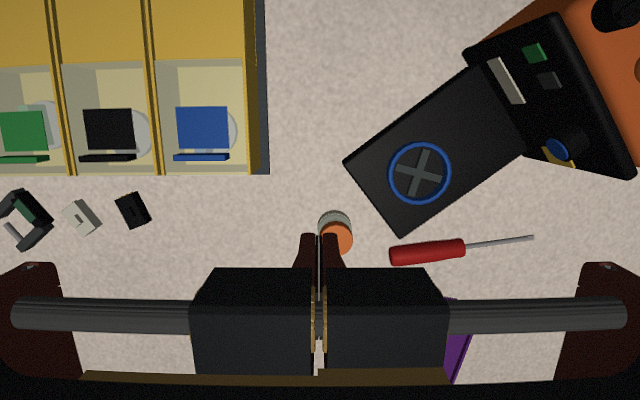

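```bash
python3 - <<'E'
from h import *
import json
np.set_printoptions(precision=2,suppress=True)
i=json.load(open("w1.json"));im=cv2.imread("pics/full_w1.png");hsv=cv2.cvtColor(im,cv2.COLOR_BGR2HSV)
m=cv2.inRange(hsv,(100,120,50),(125,255,255))
n,l,s,c=cv2.connectedComponentsWithStats(m)
for k in range(1,n):
    if s[k,4]>60: print(s[k],c[k])
# collar
mm=m.copy();mm[:,:380]=0;mm[:,460:]=0;mm[210:]=0
pts=np.argwhere(mm)[:,::-1]
h=cv2.convexHull(pts.astype(np.int32));hp=h[:,0].astype(float)
P=atz("wrist",hp,44,i)[:,:2]
# circle fit
A=np.c_[2*P,np.ones(len(P))];x=np.linalg.lstsq(A,(P**2).sum(1),rcond=None)[0];print("collar",x[:2],np.sqrt(x[2]+x[:2]@x[:2]))
ctr=x[:2]
# key angle: sample intensity on rings at z=38
g=cv2.cvtColor(im,cv2.COLOR_BGR2GRAY).astype(float)
th=np.linspace(0,2*np.pi,720,endpoint=False);acc=0
for r in np.arange(12,25,1.):
    Q=np.c_[ctr[0]+r*np.cos(th),ctr[1]+r*np.sin(th),np.full(720,38)]
    p=proj("wrist",Q,i).astype(np.float32);acc=acc+cv2.remap(g.astype(np.float32),p[:,0].copy(),p[:,1].copy(),1)[:,0]
F=np.sum(acc*np.exp(-4j*th));print("key angle mod 90 deg rad",-np.angle(F)/4 if 0 else np.angle(np.conj(F))/4)
print("machine dir: deck corners", atz("wrist",[(343,162),(401,238),(525,155),(465,67)],30,i))
print("bin edge", atz("wrist",[(247,174),(247,64),(159,65),(165,172)],[58]*4,i))
E
```

```text
[ 176  107   53   42 2066] [202.02 126.92]
[546 138  23  22 309] [557.07 148.76]
[ 386  141   66   64 1231] [420.49 173.13]
[173 153  56   8 335] [200.38 157.3 ]
collar [ 470.36 -257.82] 34.46945470884708
key angle mod 90 deg rad -0.2247573873651391
machine dir: deck corners [[ 476.93 -178.12   30.  ]
 [ 391.65 -250.15   30.  ]
 [ 493.35 -379.17   30.  ]
 [ 580.52 -298.57   30.  ]]
bin edge [[465.19 -79.68  58.  ]
 [570.19 -80.83  58.  ]
 [567.62   3.53  58.  ]
 [464.41   4.59  58.  ]]
```

```bash
python3 - <<'E'
from h import *
import json
np.set_printoptions(precision=1,suppress=True)
i=json.load(open("w1.json"))
print(atz("wrist",[(200.4,157)]*2,[80,76],i), atz("wrist",[(200.4,153),(200.4,161)],[80,80],i),atz("wrist",[(202,127)],[62],i))
P=atz("wrist",[(200.4,157)],[78],i)[0];u=np.array([np.cos(.038),np.sin(.038)])
print("well", P[:2]+35*u)
a=P[:2]-28*u;print(a)
import go
print(go.rel(a[0],a[1],110,.038))
E
```

```text
[[484.  -40.6  80. ]
 [483.4 -39.2  76. ]] [[487.7 -40.7  80. ]
 [480.2 -40.4  80. ]] [[510.7 -37.2  62. ]]
well [518.7 -38.5]
[455.7 -40.9]
(array([   1.5, -110.4,  119.2]), array([-0., -0., -0.]))
```

```bash
python3 -m creep '[{"translation":[0,-40,30],"angular":[0,0,0],"jaw":0},{"translation":[1,-85,70],"angular":[0,0,0],"jaw":0},{"translation":[1,-110,110],"angular":[0,0,0],"jaw":0},{"translation":[1,-110,130],"angular":[0,0,0],"jaw":0},{"translation":[1,-110,150],"angular":[0,0,0],"jaw":0},{"translation":[1,-110,161],"angular":[0,0,0],"jaw":0},{"translation":[1,-110,161],"angular":[0,0,0],"jaw":0},{"translation":[1,-110,161],"angular":[0,0,0],"jaw":0}]'
python3 - <<'E'
from h import *
print(ctrl.get_obs()["ft_force"])
im=save("wrist","w2")
E
```

```text
t: 4.0
ee_pos: [455.7, -41.5, 68.8]
orientation: [3.141, 0.059, 0.002]
ft_force: [-0.3, 0.4, -0.6]
width: 0.3
grasp_force: 0.0
[-0.32695812  0.41424647 -0.63047965]
```

View pics/w2.png

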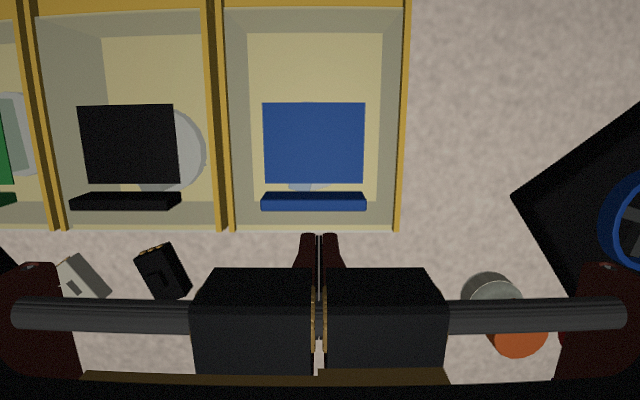

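```bash
python3 -m creep '[{"translation":[12,0,0],"angular":[0,0,0],"jaw":0},{"translation":[22,0,0],"angular":[0,0,0],"jaw":0},{"translation":[34,0,0],"angular":[0,0,0],"jaw":0},{"translation":[48,0,0],"angular":[0,0,0],"jaw":0},{"translation":[64,0,0],"angular":[0,0,0],"jaw":0},{"translation":[80,0,0],"angular":[0,0,0],"jaw":0},{"translation":[96,0,0],"angular":[0,0,0],"jaw":0},{"translation":[108,0,0],"angular":[0,0,0],"jaw":0}]'
python3 -m creep '[{"translation":[2,0,0],"angular":[0,0,0],"jaw":0},{"translation":[4,0,0],"angular":[0,0,0],"jaw":0},{"translation":[5,0,0],"angular":[0,0,0],"jaw":0},{"translation":[6,0,0],"angular":[0,0,0],"jaw":0},{"translation":[7,0,0],"angular":[0,0,0],"jaw":0},{"translation":[7,0,0],"angular":[0,0,0],"jaw":0},{"translation":[7,0,0],"angular":[0,0,0],"jaw":0},{"translation":[7,0,0],"angular":[0,0,0],"jaw":0}]'
```

```text
t: 5.05
ee_pos: [564.3, -37.2, 68.1]
orientation: [-3.141, -0.06, -0.0]
ft_force: [-0.3, -0.6, 0.9]
width: 0.5
grasp_force: 0.8
t: 6.05
ee_pos: [570.1, -37.0, 68.2]
orientation: [-3.141, -0.059, 0.0]
ft_force: [-1.2, 0.8, -1.5]
width: 0.8
grasp_force: 0.6
```

```bash
python3 -m creep '[{"translation":[1,0,0],"angular":[0,0,0],"jaw":0},{"translation":[1,0,0],"angular":[0,0,0],"jaw":0},{"translation":[2,0,0],"angular":[0,0,0],"jaw":0},{"translation":[2,0,0],"angular":[0,0,0],"jaw":0},{"translation":[3,0,0],"angular":[0,0,0],"jaw":0},{"translation":[3,0,0],"angular":[0,0,0],"jaw":0},{"translation":[3,0,0],"angular":[0,0,0],"jaw":0},{"translation":[3,0,0],"angular":[0,0,0],"jaw":0}]'
```

```text
t: 7.05
ee_pos: [570.2, -37.0, 68.1]
orientation: [-3.141, -0.06, 0.009]
ft_force: [-11.4, -1.6, 8.9]
width: 0.2
grasp_force: 5.6
```

```bash
python3 -m creep '[{"translation":[-20,0,0],"angular":[0,0,0],"jaw":0},{"translation":[-45,0,-20],"angular":[0,0,0],"jaw":0},{"translation":[-55,0,-60],"angular":[0,0,0],"jaw":0.4},{"translation":[-55,0,-85],"angular":[0,0,0],"jaw":0.4},{"translation":[-55,0,-85],"angular":[0,0,0],"jaw":0.4},{"translation":[-55,0,-85],"angular":[0,0,0],"jaw":0.4},{"translation":[-55,0,-85],"angular":[0,0,0],"jaw":0.4},{"translation":[-55,0,-85],"angular":[0,0,0],"jaw":0.4}]'
python3 - <<'E'
from h import *
import json
np.set_printoptions(precision=2,suppress=True)
i=ctrl.camera_info("wrist");im=save("wrist","w3")
json.dump({k:np.array(v).tolist() for k,v in i.items()},open("w3.json","w"))
hsv=cv2.cvtColor(im,cv2.COLOR_RGB2HSV);m=cv2.inRange(hsv,(100,120,40),(125,255,255))
n,l,s,c=cv2.connectedComponentsWithStats(m)
for k in range(1,n):
    if s[k,4]>60:
        r=cv2.minAreaRect(np.argwhere(l==k)[:,::-1].astype(np.float32));print(s[k],c[k],r, atz("wrist",cv2.boxPoints(r),53,i)[:,:2].tolist())
print([(np.round(d["rect"]).tolist(),round(d["score"],2)) for d in ctrl.look_for("wrist","die_blue_center")[:5]])
E
```

```text
t: 8.05
ee_pos: [517.8, -38.9, 152.2]
orientation: [-3.141, -0.059, 0.003]
ft_force: [-0.6, -0.0, -0.3]
width: 34.8
grasp_force: 0.0
[ 281   50   70   58 3996] [315.28  78.34] ((315.5, 78.5), (57.0, 69.0), 90.0) [[630.8304860828538, -7.9719643030217995], [632.716174508544, -58.23858330979898], [592.2669850943404, -60.584680934170606], [590.3091828654299, -8.5447308376163]]
[279 115  73   8 577] [315.19 118.49] ((315.0, 118.5), (7.0, 72.0), 90.0) [[584.3600609549956, -7.100171456736675], [586.4120294999514, -61.69250495350417], [581.2142265183408, -62.005665200492196], [579.1517399377831, -7.157036095476375]]
[300 184  25  58 842] [312.18 212.23] ((312.2647705078125, 212.4412078857422), (15.279744148254395, 56.995872497558594), 14.03624439239502) [[485.2608585129766, -23.713751058061767], [532.6620812303796, -33.691637169435865], [530.0915744209656, -45.61769019899879], [482.4254277487711, -36.167670826086606]]
[ 514  219   79   73 2252] [552.62 254.59] ((552.3461303710938, 254.23074340820312), (70.16957092285156, 75.43922424316406), 33.690067291259766) [[465.2675041968389, -202.0794598985856], [523.0776587643655, -227.79677478396033], [489.8315982388019, -291.30297892142437], [427.03635167516256, -266.94042337371576]]
[]
```

View pics/w3.png

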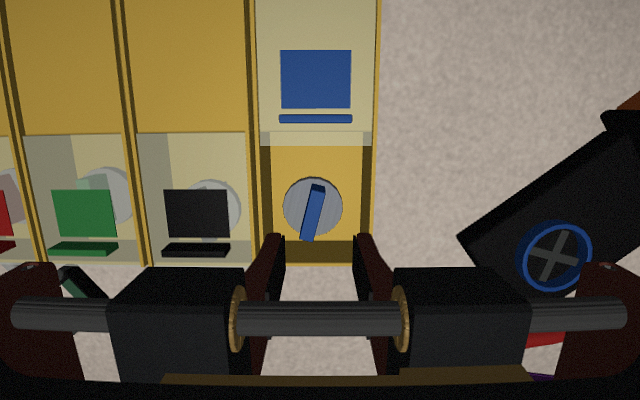

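```bash
python3 - <<'E'
from h import *
import json
np.set_printoptions(precision=2,suppress=True)
i=json.load(open("w3.json"));im=cv2.imread("pics/full_w3.png");hsv=cv2.cvtColor(im,cv2.COLOR_BGR2HSV)
m=cv2.inRange(hsv,(100,120,40),(125,255,255));m[:180]=0;m[:,400:]=0
ys=np.argwhere(m)
for y in range(184,243,3):
    xs=np.where(m[y])[0]
    if len(xs): print(y,xs.min(),xs.max(),hsv[y,xs,2])
# disc: grey low saturation
d=cv2.inRange(hsv,(0,0,60),(179,70,255))|m;d[:170]=0;d[238:]=0;d[:,:275]=0;d[:,352:]=0
n,l,s,c=cv2.connectedComponentsWithStats(d);k=1+np.argmax(s[1:,4]);print(s[k])
hp=cv2.convexHull(np.argwhere(l==k)[:,::-1].astype(np.int32))[:,0].astype(float)
P=atz("wrist",hp,27,i)[:,:2];A=np.c_[2*P,np.ones(len(P))];x=np.linalg.lstsq(A,(P**2).sum(1),rcond=None)[0];print("disc",x[:2],np.sqrt(x[2]+x[:2]@x[:2]))
E
```

```text
184 312 316 [43 47 46 61 66]
187 311 324 [44 49 53 51 51 51 51 49 50 49 51 47 47 48]
190 310 324 [ 52  78 114 103  84  73  63  64  50  44  48  51  54  46  48]
193 310 324 [ 62 133 132 132 133 133 133 136 134 138 139 136 133 121 111]
196 309 324 [ 48 121 139 135 131 135 132 134 133 132 134 133 135 135 141 111]
199 308 323 [ 40 109 140 135 131 134 133 136 135 133 136 134 135 135 136 118]
202 307 322 [ 58  81 138 133 133 132 131 135 132 133 135 134 132 135 135 124]
205 307 321 [ 58 128 133 133 133 131 133 131 135 133 136 136 133 134 133]
208 306 321 [ 42 120 132 128 135 133 134 134 132 133 135 134 134 132 134 100]
211 306 320 [105 136 132 133 131 134 133 132 134 132 134 130 131 133 112]
214 304 319 [ 58  80 139 133 133 131 135 133 130 132 133 132 133 134 129 119]
217 304 318 [ 61 131 131 134 133 131 132 135 131 131 134 131 131 132 126]
220 303 318 [ 46 119 136 133 131 132 133 132 133 133 133 130 130 132 132  95]
223 302 317 [ 40 107 139 132 132 132 133 130 133 133 132 130 129 130 136 107]
226 301 316 [ 56  82 136 131 135 126 132 131 130 130 132 134 133 131 134 108]
229 301 315 [ 63 129 133 131 131 131 131 129 130 133 132 132 129 134 124]
232 300 314 [ 52 120 136 129 134 133 132 132 128 133 129 133 131 129 129]
235 300 313 [108 134 132 133 129 130 130 131 129 130 131 130 130 132]
238 300 313 [127 136 134 135 133 130 129 130 130 130 130 127 131 108]
241 309 312 [107 116 118 109]
[ 283  178   60   60 2730]
disc [504.75 -34.32] 26.961275018172365
```

```bash
python3 - <<'E'
from h import *
import json
np.set_printoptions(precision=3,suppress=True)
i=json.load(open("w3.json"));im=cv2.imread("pics/full_w3.png");hsv=cv2.cvtColor(im,cv2.COLOR_BGR2HSV)
m=cv2.inRange(hsv,(100,120,95),(125,255,255));m[:180]=0;m[:,400:]=0
p=np.argwhere(m)[:,::-1].astype(float)
P=atz("wrist",p,53,i)[:,:2];c=P.mean(0);w,v=np.linalg.eigh(np.cov((P-c).T));a=v[:,1]*np.sign(v[0,1])
yaw=np.arctan2(a[1],a[0]);print(c,np.sqrt(w*12),yaw)
import go
for z in(120,60,38): print(go.rel(c[0],c[1],z,yaw))
E
```

```text
[505.444 -34.705] [11.391 43.149] -0.20430961760396715
(array([-12.251,  -4.683,  32.553]), array([-0.   ,  0.001,  0.242]))
(array([-12.183,  -4.674,  92.553]), array([-0.   ,  0.001,  0.242]))
(array([-12.158,  -4.67 , 114.553]), array([-0.   ,  0.001,  0.242]))
```

```bash
python3 -m creep '[{"translation":[-8,-3,5],"angular":[0,0,0.12],"jaw":0.4},{"translation":[-12,-5,20],"angular":[0,0,0.242],"jaw":0.4},{"translation":[-12,-5,45],"angular":[0,0,0.242],"jaw":0.4},{"translation":[-12,-5,70],"angular":[0,0,0.242],"jaw":0.4},{"translation":[-12,-5,95],"angular":[0,0,0.242],"jaw":0.4},{"translation":[-12,-5,110],"angular":[0,0,0.242],"jaw":0.4},{"translation":[-12,-5,120],"angular":[0,0,0.242],"jaw":0.4},{"translation":[-12,-5,120],"angular":[0,0,0.242],"jaw":0.4}]'
python3 -m creep '[{"translation":[0,0,0],"angular":[0,0,0],"jaw":0},{"translation":[0,0,0],"angular":[0,0,0],"jaw":0},{"translation":[0,0,0],"angular":[0,0,0],"jaw":0},{"translation":[0,0,0],"angular":[0,0,0],"jaw":0},{"translation":[0,0,-10],"angular":[0,0,0],"jaw":0},{"translation":[0,0,-30],"angular":[0,0,0],"jaw":0},{"translation":[0,0,-65],"angular":[0,0,0],"jaw":0},{"translation":[0,0,-100],"angular":[0,0,0],"jaw":0}]'
```

```text
t: 9.15
ee_pos: [505.8, -34.4, 32.8]
orientation: [-3.125, 0.32, 0.001]
ft_force: [0.5, 0.6, -0.3]
width: 35.2
grasp_force: 0.0
t: 10.15
ee_pos: [505.6, -34.4, 134.5]
orientation: [3.125, -0.32, -0.001]
ft_force: [-0.2, -0.1, -0.9]
width: 11.9
grasp_force: 30.0
```

```bash
python3 go.py 415 -245 135 -0.215
```

```text
[-46.0, 224.6, -0.5] [0.0001, 0.0006, 0.0108]
```

```bash
python3 -m creep '[{"translation":[-10,30,0],"angular":[0,0,0.01],"jaw":0},{"translation":[-20,80,0],"angular":[0,0,0.01],"jaw":0},{"translation":[-30,130,0],"angular":[0,0,0.01],"jaw":0},{"translation":[-40,180,0],"angular":[0,0,0.01],"jaw":0},{"translation":[-46,215,0],"angular":[0,0,0.01],"jaw":0},{"translation":[-46,225,0],"angular":[0,0,0.01],"jaw":0},{"translation":[-46,225,0],"angular":[0,0,0.01],"jaw":0},{"translation":[-46,225,0],"angular":[0,0,0.01],"jaw":0}]'
cat > seat.py <<'E'
from h import *
import json,sys
np.set_printoptions(precision=3,suppress=True)
o=ctrl.get_obs();i=ctrl.camera_info("wrist");im=save("wrist",sys.argv[1])
hsv=cv2.cvtColor(im,cv2.COLOR_RGB2HSV);m=cv2.inRange(hsv,(100,120,40),(125,255,255))
n,l,s,c=cv2.connectedComponentsWithStats(m)
b=0
for k in range(1,n):
    if s[k,4]>150: print(s[k],c[k])
pr=proj("wrist",[[470.4,-257.8,44]],i)[0];print(pr)
k=min((k for k in range(1,n) if s[k,4]>300),key=lambda k:np.hypot(*(s[k,:2]+s[k,2:4]/2-pr)))
hp=cv2.convexHull(np.argwhere(l==k)[:,::-1].astype(np.int32))[:,0].astype(float)
P=atz("wrist",hp,44,i)[:,:2]
A=np.c_[2*P,np.ones(len(P))];x=np.linalg.lstsq(A,(P**2).sum(1),rcond=None)[0];print("collar",x[:2],np.sqrt(x[2]+x[:2]@x[:2]))
ctr=x[:2];g=cv2.cvtColor(im,cv2.COLOR_RGB2GRAY).astype(np.float32)
th=np.linspace(0,2*np.pi,720,endpoint=False)
for r0,r1 in((8,15),(15,22),(8,24)):
    acc=0
    for r in np.arange(r0,r1,1.):
        p=proj("wrist",np.c_[ctr[0]+r*np.cos(th),ctr[1]+r*np.sin(th),np.full(720,38)],i).astype(np.float32)
        acc=acc+cv2.remap(g,p[:,0].copy(),p[:,1].copy(),1)[:,0]
    F=np.sum(acc*np.exp(-4j*th));print("key",-np.angle(F)/4,abs(F)/acc.sum())
print(o["ee_pos"],o["orientation"])
E
python3 seat.py w4
```

```text
t: 11.15
ee_pos: [415.6, -244.5, 133.2]
orientation: [-3.123, 0.334, 0.0]
ft_force: [-0.7, -0.9, -0.7]
width: 11.5
grasp_force: 30.0
[467   9  40  35 923] [486.922  25.569]
[ 275   84   92   94 2252] [320.77  130.651]
[ 306  211   26   90 2266] [318.459 255.451]
[319.226 131.336]
collar [ 469.904 -258.739] 33.787206412374886
key -0.22404615842382655 0.2235887819585664
key -0.22334696573444554 0.2184586224458289
key -0.22329857773016296 0.21820097964766383
[ 415.6   -244.456  133.244] [-3.123  0.334  0.   ]
```

View pics/w4.png

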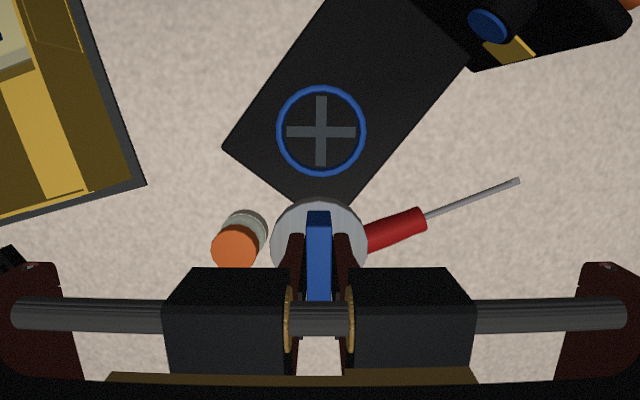

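```bash
python3 go.py 470 -258.5 84 -0.223
```

```text
[56.1, 2.3, 49.2] [-0.0003, 0.0003, 0.0102]
```

```bash
python3 -m creep '[{"translation":[20,1,0],"angular":[0,0,0.01],"jaw":0},{"translation":[45,2,5],"angular":[0,0,0.01],"jaw":0},{"translation":[56,2.3,20],"angular":[0,0,0.01],"jaw":0},{"translation":[56,2.3,40],"angular":[0,0,0.01],"jaw":0},{"translation":[56,2.3,49],"angular":[0,0,0.01],"jaw":0},{"translation":[56,2.3,49],"angular":[0,0,0.01],"jaw":0},{"translation":[56,2.3,49],"angular":[0,0,0.01],"jaw":0},{"translation":[56,2.3,49],"angular":[0,0,0.01],"jaw":0}]'
python3 - <<'E'
from h import *
import go
np.set_printoptions(precision=3,suppress=True)
print(go.rel(470,-258.5,63,-.223))
i=ctrl.camera_info("wrist");im=save("wrist","w5")
# collar center check & disc circle (z = TCP-25+20)
z=ctrl.get_obs()["ee_pos"][2]
hsv=cv2.cvtColor(im,cv2.COLOR_RGB2HSV)
print(proj("wrist",[[470,-258.5,44],[470,-258.5,z-5]],i))
E
```

```text
t: 12.2
ee_pos: [469.9, -259.8, 84.9]
orientation: [3.121, -0.351, 0.002]
ft_force: [0.5, 0.2, -0.9]
width: 12.0
grasp_force: 30.0
(array([-0.19 , -1.295, 21.866]), array([ 0.   , -0.001, -0.001]))
[[315.04  225.566]
 [314.465 247.233]]
```

View pics/w5.png

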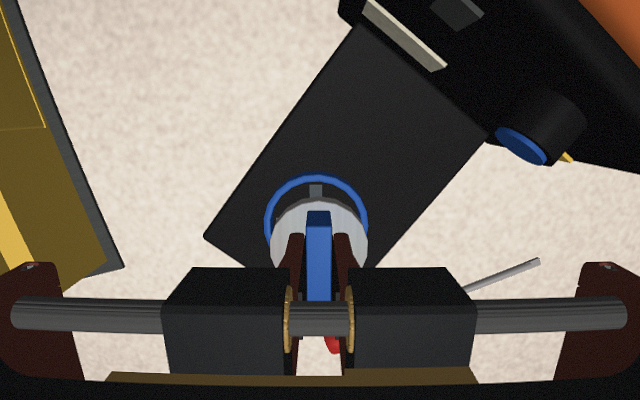

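```bash
python3 -m creep '[{"translation":[0,-1.3,0],"angular":[0,0,0],"jaw":0},{"translation":[0,-1.3,3],"angular":[0,0,0],"jaw":0},{"translation":[0,-1.3,7],"angular":[0,0,0],"jaw":0},{"translation":[0,-1.3,11],"angular":[0,0,0],"jaw":0},{"translation":[0,-1.3,15],"angular":[0,0,0],"jaw":0},{"translation":[0,-1.3,18],"angular":[0,0,0],"jaw":0},{"translation":[0,-1.3,20],"angular":[0,0,0],"jaw":0},{"translation":[0,-1.3,20],"angular":[0,0,0],"jaw":0}]'
```

```text
t: 13.25
ee_pos: [469.8, -258.2, 64.0]
orientation: [-3.122, 0.351, 0.0]
ft_force: [-0.7, 0.0, -1.4]
width: 12.1
grasp_force: 30.0
```

No contact at 64 mm; feet are just over the key. Lower slowly on.

```bash
python3 -m creep '[{"translation":[0,0,1],"angular":[0,0,0],"jaw":0},{"translation":[0,0,2],"angular":[0,0,0],"jaw":0},{"translation":[0,0,2.5],"angular":[0,0,0],"jaw":0},{"translation":[0,0,3],"angular":[0,0,0],"jaw":0},{"translation":[0,0,3.5],"angular":[0,0,0],"jaw":0},{"translation":[0,0,4],"angular":[0,0,0],"jaw":0},{"translation":[0,0,4],"angular":[0,0,0],"jaw":0},{"translation":[0,0,4],"angular":[0,0,0],"jaw":0}]'
```

```text
t: 14.25
ee_pos: [469.8, -258.3, 60.2]
orientation: [3.122, -0.351, 0.0]
ft_force: [-0.4, 0.0, -0.8]
width: 11.6
grasp_force: 30.0
```

```bash
python3 -m creep '[{"translation":[0,0,1],"angular":[0,0,0],"jaw":0},{"translation":[0,0,2],"angular":[0,0,0],"jaw":0},{"translation":[0,0,3],"angular":[0,0,0],"jaw":0},{"translation":[0,0,4],"angular":[0,0,0],"jaw":0},{"translation":[0,0,4],"angular":[0,0,0],"jaw":0},{"translation":[0,0,4],"angular":[0,0,0],"jaw":0},{"translation":[0,0,4],"angular":[0,0,0],"jaw":0},{"translation":[0,0,4],"angular":[0,0,0],"jaw":0}]'
```

```text
t: 15.25
ee_pos: [469.8, -258.3, 56.6]
orientation: [-3.122, 0.351, -0.0]
ft_force: [-1.2, 2.6, 5.5]
width: 11.7
grasp_force: 30.0
```

```bash
python3 -m creep '[{"translation":[0,0,0],"angular":[0,0,0],"jaw":0.2},{"translation":[0,0,0],"angular":[0,0,0],"jaw":0.3},{"translation":[0,0,0],"angular":[0,0,0],"jaw":0.3},{"translation":[0,0,0],"angular":[0,0,0],"jaw":0.3},{"translation":[0,0,-10],"angular":[0,0,0],"jaw":0.3},{"translation":[0,0,-35],"angular":[0,0,0],"jaw":0.3},{"translation":[-20,0,-80],"angular":[0,0,0],"jaw":0.3},{"translation":[-55,0,-95],"angular":[0,0,0],"jaw":0.3}]'
python3 - <<'E'
from h import *
import json
np.set_printoptions(precision=2,suppress=True)
i=ctrl.camera_info("wrist");im=save("wrist","w6")
json.dump({k:np.array(v).tolist() for k,v in i.items()},open("w6.json","w"))
hsv=cv2.cvtColor(im,cv2.COLOR_RGB2HSV);g=im.max(2)
p=proj("wrist",[[470,-258.4,76]],i)[0];print(p)
x,y=p.astype(int);cv2.imwrite("pics/w6c.png",cv2.resize(im[max(0,y-70):y+80,x-80:x+80,::-1],None,fx=4,fy=4,interpolation=cv2.INTER_CUBIC))
for zt in(76,84):
    # predicted bar top corners at seated / riding heights
    a=-.223;c,s=np.cos(a),np.sin(a)
    print(zt,proj("wrist",[[470+u*c-v*s,-258.4+u*s+v*c,zt] for u,v in((22,6),(22,-6),(-22,-6),(-22,6))],i).tolist())
m=cv2.inRange(hsv,(100,120,95),(125,255,255))
n,l,s,c=cv2.connectedComponentsWithStats(m)
for k in range(1,n):
    if s[k,4]>100: print(s[k],c[k],cv2.minAreaRect(np.argwhere(l==k)[:,::-1].astype(np.float32)))
E
```

```text
t: 16.25
ee_pos: [417.8, -247.1, 154.2]
orientation: [3.12, -0.35, 0.008]
ft_force: [0.1, -0.5, -1.1]
width: 26.3
grasp_force: 0.0
[316.23 137.02]
76 [[307.521534265973, 104.99806042713791], [324.81016557225377, 104.98517401862973], [324.57865265180243, 167.78152615216945], [308.009574836387, 167.79850417420855]]
84 [[307.17539367244524, 104.68028043279446], [325.0602355278033, 104.66688046576394], [324.8099902589167, 169.55107961488318], [307.69499828685593, 169.56878441804386]]
[  0   0  16  51 398] [ 4.91 28.61] ((7.5, 25.0), (50.0, 15.0), 90.0)
[ 276   95   83   86 2164] [316.98 137.69] ((317.0, 137.5), (85.0, 82.0), 90.0)
```

View pics/w6c.png

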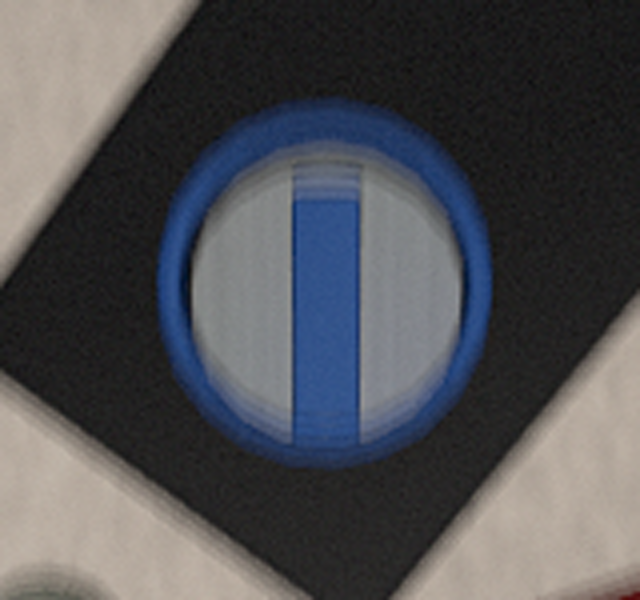

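```bash
python3 -m creep '[{"translation":[0,0,0],"angular":[0,0,0],"jaw":0},{"translation":[0,0,0],"angular":[0,0,0],"jaw":0},{"translation":[0,0,0],"angular":[0,0,0],"jaw":0},{"translation":[0,0,0],"angular":[0,0,0],"jaw":0},{"translation":[0,0,0],"angular":[0,0,0],"jaw":0},{"translation":[0,0,0],"angular":[0,0,0],"jaw":0},{"translation":[0,0,0],"angular":[0,0,0],"jaw":0},{"translation":[0,0,0],"angular":[0,0,0],"jaw":0}]'
python3 - <<'E'
from h import *
import go
np.set_printoptions(precision=2,suppress=True)
i=ctrl.camera_info("wrist");im=save("wrist","w7")
hsv=cv2.cvtColor(im,cv2.COLOR_RGB2HSV)
a=-.223;c,s=np.cos(a),np.sin(a)
for zt in(76,84):
    q=proj("wrist",[[470+u*c-v*s,-258.4+u*s+v*c,zt] for u,v in((22,6),(22,-6),(-22,-6),(-22,6))],i);print(zt,q.tolist())
x=int(q[:,0].mean());print(x)
V=hsv[:,x-1:x+2,2].mean(1).astype(int);print(list(enumerate(V))[int(q[0,1])-8:int(q[2,1])+12])
y=int(q[:,1].mean());print(hsv[y,x-14:x+15].tolist())
u=np.array([np.cos(.038),np.sin(.038)]);t=np.array([570.2,-37])+42*u;print(t);print(go.rel(t[0],t[1],150,.038),go.rel(t[0],t[1],68,.038))
E
```

```text
t: 17.3
ee_pos: [416.2, -246.1, 151.2]
orientation: [-3.122, 0.351, 0.0]
ft_force: [-1.0, -0.2, 0.5]
width: 0.5
grasp_force: 0.0
76 [[308.38790807304787, 101.67202643357575], [325.95372787146295, 101.64941169092178], [325.7012197472385, 165.49900419885833], [308.88961300400365, 165.52075360619162]]
84 [[308.04539335188184, 101.29622309684328], [326.2262806985062, 101.27274541075094], [325.9528330599306, 167.27740712622966], [308.579604203528, 167.29991077724404]]
317
[(93, np.int64(116)), (94, np.int64(78)), (95, np.int64(38)), (96, np.int64(20)), (97, np.int64(24)), (98, np.int64(67)), (99, np.int64(116)), (100, np.int64(131)), (101, np.int64(128)), (102, np.int64(127)), (103, np.int64(131)), (104, np.int64(94)), (105, np.int64(121)), (106, np.int64(130)), (107, np.int64(131)), (108, np.int64(129)), (109, np.int64(129)), (110, np.int64(131)), (111, np.int64(130)), (112, np.int64(130)), (113, np.int64(129)), (114, np.int64(130)), (115, np.int64(131)), (116, np.int64(132)), (117, np.int64(131)), (118, np.int64(131)), (119, np.int64(132)), (120, np.int64(130)), (121, np.int64(132)), (1
[... 1167 characters left out ...]
 np.int64(35)), (176, np.int64(34)), (177, np.int64(35)), (178, np.int64(35))]
[[102, 10, 131], [105, 8, 132], [113, 8, 133], [98, 8, 129], [105, 11, 134], [107, 13, 134], [80, 6, 133], [109, 148, 93], [109, 171, 131], [108, 173, 130], [109, 157, 133], [109, 164, 131], [109, 164, 131], [108, 162, 132], [109, 163, 133], [109, 164, 134], [109, 161, 135], [109, 162, 135], [109, 161, 135], [109, 161, 135], [110, 161, 135], [109, 163, 136], [109, 159, 136], [110, 172, 117], [106, 42, 90], [98, 7, 137], [103, 13, 136], [100, 12, 130], [110, 12, 131]]
[612.17 -35.4 ]
(array([ 144.22, -248.98,    1.23]), array([ 0.  , -0.  , -0.26])) (array([ 144.22, -248.98,   83.23]), array([ 0.  , -0.  , -0.26]))
```

```bash
python3 -m creep '[{"translation":[15,-30,0],"angular":[0,0,-0.1],"jaw":0},{"translation":[45,-78,0],"angular":[0,0,-0.2],"jaw":0},{"translation":[75,-128,0],"angular":[0,0,-0.26],"jaw":0},{"translation":[105,-180,0],"angular":[0,0,-0.26],"jaw":0},{"translation":[130,-225,0],"angular":[0,0,-0.26],"jaw":0},{"translation":[144,-249,0],"angular":[0,0,-0.26],"jaw":0},{"translation":[144,-249,0],"angular":[0,0,-0.26],"jaw":0},{"translation":[144,-249,0],"angular":[0,0,-0.26],"jaw":0}]'; python3 go.py 612.2 -35.4 68 .038
```

```text
t: 18.35
ee_pos: [611.1, -35.8, 150.9]
orientation: [3.141, 0.056, -0.002]
ft_force: [-0.0, 0.1, -0.1]
width: 0.5
grasp_force: 0.0
[1.2, -0.3, 82.9] [0.0001, 0.0012, -0.0023]
```

```bash
python3 -m creep '[{"translation":[1,0,20],"angular":[0,0,0],"jaw":0},{"translation":[1,0,45],"angular":[0,0,0],"jaw":0},{"translation":[1,0,65],"angular":[0,0,0],"jaw":0},{"translation":[1,0,78],"angular":[0,0,0],"jaw":0},{"translation":[1,0,82],"angular":[0,0,0],"jaw":0},{"translation":[1,0,82],"angular":[0,0,0],"jaw":0},{"translation":[-5,0,82],"angular":[0,0,0],"jaw":0},{"translation":[-11,0,82],"angular":[0,0,0],"jaw":0}]'
python3 -m creep '[{"translation":[-8,0,0],"angular":[0,0,0],"jaw":0},{"translation":[-20,0,0],"angular":[0,0,0],"jaw":0},{"translation":[-34,0,0],"angular":[0,0,0],"jaw":0},{"translation":[-48,0,0],"angular":[0,0,0],"jaw":0},{"translation":[-62,0,0],"angular":[0,0,0],"jaw":0},{"translation":[-76,0,0],"angular":[0,0,0],"jaw":0},{"translation":[-88,0,0],"angular":[0,0,0],"jaw":0},{"translation":[-96,0,0],"angular":[0,0,0],"jaw":0}]'
```

```text
t: 19.35
ee_pos: [600.8, -35.7, 69.8]
orientation: [3.141, 0.056, 0.001]
ft_force: [0.8, 0.1, 0.2]
width: 0.3
grasp_force: 0.0
t: 20.35
ee_pos: [504.0, -39.2, 69.1]
orientation: [-3.141, -0.056, 0.001]
ft_force: [1.5, -0.3, -0.8]
width: 0.4
grasp_force: 0.7
```

```bash
python3 -m creep '[{"translation":[-2,0,0],"angular":[0,0,0],"jaw":0},{"translation":[-4,0,0],"angular":[0,0,0],"jaw":0},{"translation":[-5,0,0],"angular":[0,0,0],"jaw":0},{"translation":[-6,0,0],"angular":[0,0,0],"jaw":0},{"translation":[-7,0,0],"angular":[0,0,0],"jaw":0},{"translation":[-8,0,0],"angular":[0,0,0],"jaw":0},{"translation":[-9,0,0],"angular":[0,0,0],"jaw":0},{"translation":[-10,0,0],"angular":[0,0,0],"jaw":0}]'
```

```text
t: 21.35
ee_pos: [498.7, -39.5, 69.7]
orientation: [3.141, 0.056, 0.012]
ft_force: [12.2, 2.7, -10.4]
width: 0.2
grasp_force: 6.3
```

```bash
python3 -m creep '[{"translation":[8,0,0],"angular":[0,0,0],"jaw":0},{"translation":[12,0,-15],"angular":[0,0,0],"jaw":0},{"translation":[0,0,-50],"angular":[0,0,0],"jaw":0},{"translation":[-20,20,-95],"angular":[0,0,0],"jaw":0},{"translation":[-40,60,-140],"angular":[0,0,0],"jaw":0},{"translation":[-50,90,-160],"angular":[0,0,0],"jaw":0},{"translation":[-50,100,-160],"angular":[0,0,0],"jaw":0},{"translation":[-50,100,-160],"angular":[0,0,0],"jaw":0}]'
python3 - <<'E'
from h import *
save("wrist","w8")
E
```

```text
t: 22.35
ee_pos: [448.3, -141.2, 228.8]
orientation: [-3.141, -0.054, 0.001]
ft_force: [0.2, 0.5, -0.6]
width: 0.5
grasp_force: 0.0
```

View pics/w8.png

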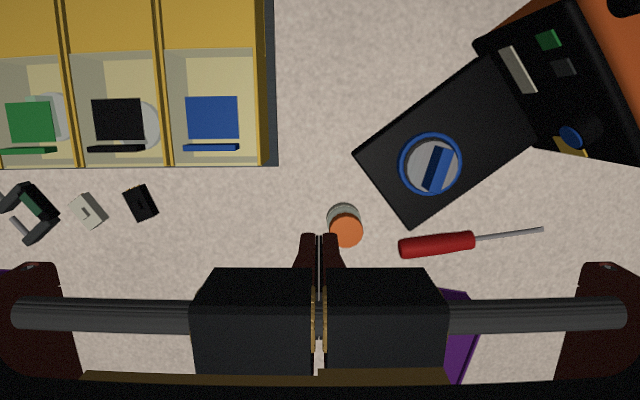

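The blue rib (211,147) is in line with the black and green ribs, so its lid is shut. The die sits in the collar at (430,163), and the things lying about have not moved.

```bash
python3 -c "
from workcell import ctrl
print(ctrl.close_job())"
```

```text
the job is handed in; nothing more can be done
None
```

I set the blue-barred die home over the key in the blue seat, slid the blue bin's lid back to its shut stop, and handed the job in at about 22 s; the other bins and loose things in the last picture looked undisturbed.

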